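# Snap the lid of a fittings pail shut all round

## Task

The lid lies on the pail of pipe fittings but all six sections of its rim are still standing up. Press down around the rim, section by section, until every one has clicked shut and lies flush. Leave the pail standing where it is, do not lift or carry it, leave the valve, the jar and the parts bin alone, and finish with the hand clear.

Things in the scene. Friction and masses are not known exactly. Their poses are not given: they have to be found in the camera images.
- pail: Round grey plastic pail of fittings (2 to 3 kg) with a white snap-fit lid, standing loose and upright on the bench. Origin: centre of its underside, z up, any yaw. 138 mm in diameter at the base, 175 mm at the band below the lid. A wire bail handle hangs on its -x side, up to 92 mm from the axis and wholly lower than the lid.
- lid_centre (a point): Centre of the lid's sunk middle panel (radius 56 mm, 126 mm above the bench), which is seated already and does not move. The ring of six rim sections around it is 132 mm above the bench when shut; its outer edge is at radius 88 mm.
- rim1 (a joint): Rim section 1: a sixth of the lid's ring, radius 62 to 88 mm, middle at 0 degrees about the pail's z from its +x, slots 3.6 mm wide beside it. In rad: 0 = clicked shut, flush, on a stop; 0.25 = standing up, outer edge 7 mm high, as at the start. About 10 N at radius 80 mm (more farther in) takes it past 0.125, then it snaps shut and stays; released sooner it springs back.
- rim1_press (a point): Point on top of rim section 1, at its middle, 80 mm from the pail's axis (8 mm in from the outer edge). Moves with the section: 132 mm above the bench when shut, 137 mm when standing up. Its x axis points outwards.
- rim2 (a joint): Rim section 2: a sixth of the lid's ring, radius 62 to 88 mm, middle at 60 degrees about the pail's z from its +x, slots 3.6 mm wide beside it. In rad: 0 = clicked shut, flush, on a stop; 0.25 = standing up, outer edge 7 mm high, as at the start. About 10 N at radius 80 mm (more farther in) takes it past 0.125, then it snaps shut and stays; released sooner it springs back.
- rim2_press (a point): Point on top of rim section 2, at its middle, 80 mm from the pail's axis (8 mm in from the outer edge). Moves with the section: 132 mm above the bench when shut, 137 mm when standing up. Its x axis points outwards.
- rim3 (a joint): Rim section 3: a sixth of the lid's ring, radius 62 to 88 mm, middle at 120 degrees about the pail's z from its +x, slots 3.6 mm wide beside it. In rad: 0 = clicked shut, flush, on a stop; 0.25 = standing up, outer edge 7 mm high, as at the start. About 10 N at radius 80 mm (more farther in) takes it past 0.125, then it snaps shut and stays; released sooner it springs back.
- rim3_press (a point): Point on top of rim section 3, at its middle, 80 mm from the pail's axis (8 mm in from the outer edge). Moves with the section: 132 mm above the bench when shut, 137 mm when standing up. Its x axis points outwards.
- rim4 (a joint): Rim section 4: a sixth of the lid's ring, radius 62 to 88 mm, middle at 180 degrees about the pail's z from its +x, slots 3.6 mm wide beside it. In rad: 0 = clicked shut, flush, on a stop; 0.25 = standing up, outer edge 7 mm high, as at the start. About 10 N at radius 80 mm (more farther in) takes it past 0.125, then it snaps shut and stays; released sooner it springs back.
- rim4_press (a point): Point on top of rim section 4, at its middle, 80 mm from the pail's axis (8 mm in from the outer edge). Moves with the section: 132 mm above the bench when shut, 137 mm when standing up. Its x axis points outwards.
- rim5 (a joint): Rim section 5: a sixth of the lid's ring, radius 62 to 88 mm, middle at 240 degrees about the pail's z from its +x, slots 3.6 mm wide beside it. In rad: 0 = clicked shut, flush, on a stop; 0.25 = standing up, outer edge 7 mm high, as at the start. About 10 N at radius 80 mm (more farther in) takes it past 0.125, then it snaps shut and stays; released sooner it springs back.
- rim5_press (a point): Point on top of rim section 5, at its middle, 80 mm from the pail's axis (8 mm in from the outer edge). Moves with the section: 132 mm above the bench when shut, 137 mm when standing up. Its x axis points outwards.
- rim6 (a joint): Rim section 6: a sixth of the lid's ring, radius 62 to 88 mm, middle at 300 degrees about the pail's z from its +x, slots 3.6 mm wide beside it. In rad: 0 = clicked shut, flush, on a stop; 0.25 = standing up, outer edge 7 mm high, as at the start. About 10 N at radius 80 mm (more farther in) takes it past 0.125, then it snaps shut and stays; released sooner it springs back.
- rim6_press (a point): Point on top of rim section 6, at its middle, 80 mm from the pail's axis (8 mm in from the outer edge). Moves with the section: 132 mm above the bench when shut, 137 mm when standing up. Its x axis points outwards.
- valve: Bystander: loose brass ball valve with blue end caps lying on the bench, body 90 mm long and 43 mm across, grey lever on top 59 mm above the bench reaching 90 mm from the middle along +x. Origin: centre of its underside, x along the body.
- jar: Bystander: loose round jar of jointing compound, 64 mm in diameter, 85 mm tall, upright. Origin: centre of its underside.
- bin: Bystander: blue open parts bin with two valves in it, 118 x 252 x 75 mm, standing beyond the pail. Origin: centre of its underside.

How it is judged:
By the outcome, as a careful person would: the job done as asked, in the order asked, and still so for the second after the job is handed in, with the robot touching nothing.
It also fails if it takes over 54 s, if anything falls off the work surface, if the arm or the gripper's body presses on something with over 40 N, if the wrist force passes 120 N, or if a joint passes its speed limit or range.

## Robot

A 7-joint arm with a two-finger parallel gripper is mounted at the origin on the work surface. World frame = base frame: x ahead of the robot, y to its left, z up, the work surface at z = 0. Lengths are in m, angles in rad, forces in N, time in s.
With the tool pointing down it reaches from about 0.4 to 0.85 m from the base axis. Payload 10.4 kg.
Tool frame: the origin (TCP) lies between the finger pads; the fingertips stand 11 mm ahead of it and the grasp point (between the pads) lies 8 mm behind it (tip_reach is the distance from the TCP to the fingertips, in m); z points along the fingers, y is the line along which they close (so a half turn about z gives the same grasp; the last joint's range is limited). The gripper opens to 85 mm and grips with 20 to 120 N. Pads are 22 mm wide; open, the fingers measure 114 mm over their backs; the gripper's body (76 mm by 85 mm) begins 54 mm behind the grasp point. The pads swing forward as they close: fully open they stand 13 mm farther back than shut.
Start: joints at [1.326, 0.332, -0.065, 1.46, 0.022, 1.35, -0.088], TCP at [0.138, -0.61, 0.242] pointing down, gripper open.
Joint ranges: [-2.6, 2.6], [-0.5, 2.12], [-1.47, 1.34], [0.16, 2.42], [-1.27, 4.41], [0.06, 2.06], [-2.6, 2.6]. Speed limits (rad/s): [2.22, 2.22, 2.79, 2.79, 3.14, 3.14, 3.14].

## Interface

Orientations are given as a unit quaternion [x, y, z, w].
In Python, from workcell import * gives the robot as it stands.
- The arm moves only by the shell command python3 -m inch 'ROWS' [OPENING] [FORCE]. ROWS is JSON, a list of rows, each an object with "slide": the shift along the world's x, y, z in m, a list of three; "yaw": the turn about the world's z in rad. A call has 1 to 20 rows; each row is the pose to reach, as a shift and turn from the pose commanded when the call began; what a row does not reach only later rows make up. A row lasts 1/12 s, in which the tool goes at most 41.7 mm and 7.16 degrees, less where a joint would pass 70% of its speed; a pose out of reach is approached as far as the arm can. A call with a gripper value outside its range is refused whole. OPENING is the closure in counts, from 0 (fully open) to 255 (shut), set as the call begins (- or left out, the last holds). The fingers move at their own pace and stop on an object; FORCE is the grip in N (left out, the last holds). Time passes only in rows, so rows that repeat a pose let the fingers close. It gives the time, the measured TCP pose, the force, the opening and the grip force at its end, in the units of the state.
- get_obs(): the state, without advancing time (a new reading comes with each control period).
- camera(name): name is "scene" or "side" or "wrist"; returns a dict with "frame" (384x512x3 uint8, red, green, blue), "fx", "fy", "cx", "cy" (pixels), "k1" (the pictures are not rectified: a ray, as slopes to the right and down, at radius r is drawn at 1 + k1 r^2 times it, then the intrinsics apply), "extrinsics" (4x4, takes a point from world to camera coordinates). Camera axes: x right, y down, z forward; pixel columns grow to the right and rows downward; lengths in m; the calibration is good to about 2 mm. A picture is of the moment at which its call begins. There is no depth.
- hand_in(): hands the job in; it is judged then, once.
The state is a dict: "clock": time; "joint_pos": joint angles; "joint_velocities": joint speeds; "tau": joint torques, N m; "position": TCP position; "ee_rot": TCP orientation; "ft_force": force on the tool from outside, world axes, zero at the start; "torque": the same for the moment, N m; "grip_width": opening from 0.0 (shut) to 1.0 (fully open); "grasp_force": force on a finger pad.
Only numpy, scipy, OpenCV 4.12 (cv2) and the standard library are available. Lean on these libraries where they do the work, as an engineer would, in place of code of your own. Each camera call takes 0.05 s, during which the arm holds its last target. There are 200 camera calls.

## Working session

There is one attempt and no reset: what is moved stays moved. The work goes in short steps, Python scripts to look and compute and a shell command to move; the robot and the scene stay as the last step left them, time stands still between calls to the robot, and variables do not carry over. Pictures are saved under pics/ and viewed, at most 10 in all, crops included, and the job is handed in when it is done.

```bash
mkdir -p pics; python3 - <<'E'
from workcell import *
import cv2,pickle
for n in ["scene","side"]:
    c=camera(n); pickle.dump(c,open(f"pics/{n}.pkl","wb")); cv2.imwrite(f"pics/{n}0.png",cv2.resize(c["frame"][:,:,::-1],(800,600),interpolation=cv2.INTER_CUBIC))
    print(n,c["fx"],c["cx"],c["k1"],c["extrinsics"])
print(get_obs())
E
```

```text
scene 413.71190074924374 252.83341864743812 0.048587677680037085 [[-0.38093627  0.92453458  0.01110717  0.24728984]
 [ 0.47650796  0.20660211 -0.85455002 -0.20702715]
 [-0.7923558  -0.32023645 -0.51925032  1.62491358]
 [ 0.          0.          0.          1.        ]]
side 352.064273700457 259.07762489984816 -0.08692905495136453 [[-0.80354035 -0.59473327 -0.02480406  0.51546033]
 [-0.26596209  0.39599496 -0.87889258  0.27279944]
 [ 0.53252894 -0.69962871 -0.47637443  0.55129711]
 [ 0.          0.          0.          1.        ]]
{'clock': 0.1, 'joint_pos': array([ 1.32638778,  0.33280229, -0.0646849 ,  1.4608167 ,  0.02160802,
        1.34989369, -0.08849924]), 'joint_velocities': array([ 0.00072601, -0.00014282, -0.00157498, -0.00272969, -0.00069663,
        0.00054475,  0.00063625]), 'tau': array([ 2.25145450e-03, -6.26749492e+01,  4.97554801e-02, -3.92431462e+01,
        1.62855559e-02,  6.93013571e-03,  5.71703299e-05]), 'position': array([ 0.13741752, -0.60939665,  0.24161883]), 'ee_rot': array([ 9.93855870e-01,  1.10680327e-01, -1.00684932e-04, -6.03906005e-04]), 'ft_force': array([ 0.80773722, -0.48549482, -0.2852713 ]), 'torque': array([-0.02369297, -0.05213489,  0.02772337]), 'grasp_force': 0.0, 'grip_width': 1.0026757005750329}
```

View pics/scene0.png

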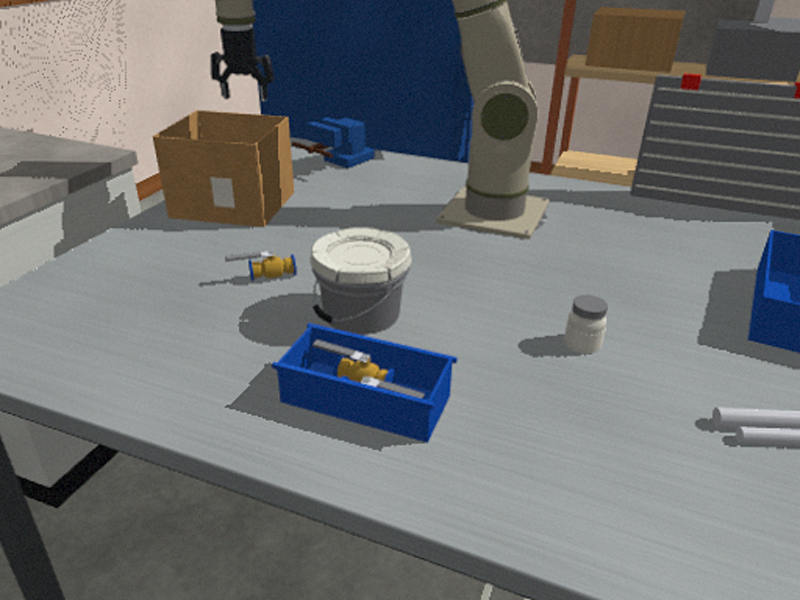

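View pics/side0.png

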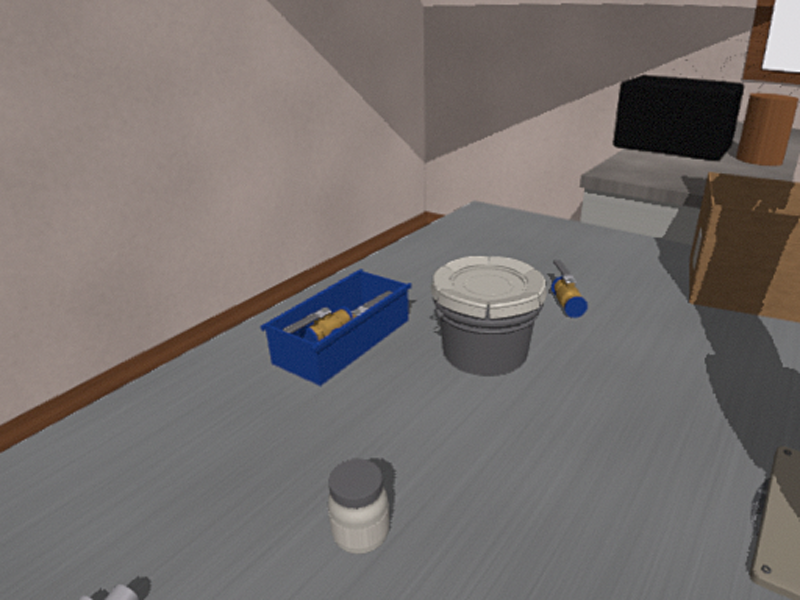

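The scene view shows the lid centre panel at about (361,254) in the 800x600 image, with the bin in front, the valve to the left and the jar to the right. The side view shows the panel at about (489,279). Next I'll triangulate the centre and crop in on the slots.

```bash
cat > h.py <<'E'
import numpy as np,cv2,pickle
def load(n): return pickle.load(open(f"pics/{n}.pkl","rb"))
def ray(c,u,v):
    d=np.array([(u-c["cx"])/c["fx"],(v-c["cy"])/c["fy"]]); s=d.copy()
    for _ in range(20): s=d/(1+c["k1"]*(s@s))
    R,t=c["extrinsics"][:3,:3],c["extrinsics"][:3,3]
    return -R.T@t, R.T@np.array([*s,1])
def atz(c,u,v,z):
    o,d=ray(c,u,v); return o+d*(z-o[2])/d[2]
def proj(c,p):
    q=np.atleast_2d(p)@c["extrinsics"][:3,:3].T+c["extrinsics"][:3,3]
    s=q[:,:2]/q[:,2:]; s=s*(1+c["k1"]*(s**2).sum(1,keepdims=True))
    return s*[c["fx"],c["fy"]]+[c["cx"],c["cy"]]
E
python3 - <<'E'
from h import *
k=512/800
a,b=load("scene"),load("side")
print(atz(a,361*k,254*k,.126),atz(b,489*k,279*k,.126))
A=a["frame"][140:220,190:275,::-1];B=b["frame"][155:245,270:355,::-1]
f=lambda x,s:cv2.resize(x,None,fx=s,fy=s,interpolation=cv2.INTER_CUBIC)
A=f(A,4.7);B=f(B,4.7)
h=max(len(A),len(B));A=cv2.copyMakeBorder(A,0,h-len(A),0,0,0);B=cv2.copyMakeBorder(B,0,h-len(B),0,0,0)
cv2.imwrite("pics/crop1.png",np.hstack([A,B]))
print(A.shape)
E
```

```text
[ 0.55663492 -0.10526363  0.126     ] [ 0.56273101 -0.12547847  0.126     ]
(423, 400, 3)
```

View pics/crop1.png

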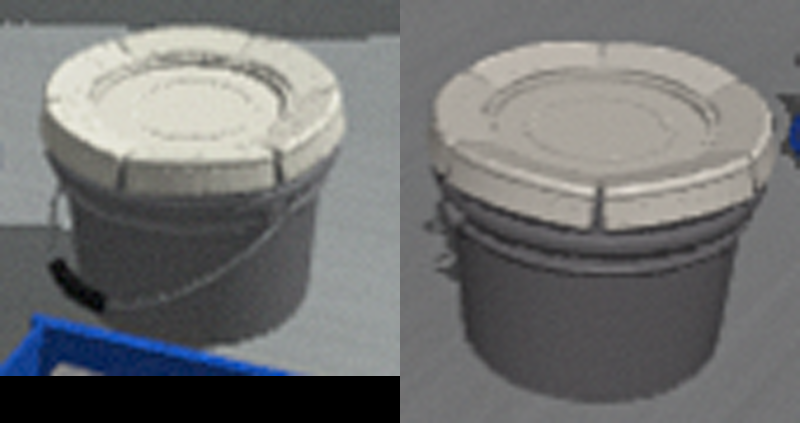

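The crop shows slots in the scene view at about (123,163), (279,150), (122,43) and (250,38). In the side view they are at about (598,188), (603,48), (757,163) and (438,148). I'll fit the centre and yaw (mod 60°).

```bash
python3 - <<'E'
from h import *
from scipy.optimize import least_squares
a,b=load("scene"),load("side")
A=lambda u,v:np.array([(u+.5)/4.7-.5+190,(v+.5)/4.7-.5+140])
B=lambda u,v:np.array([(u-400+.5)/4.7-.5+270,(v+.5)/4.7-.5+155])
obs=[(a,A(205,108),None),(b,B(603,132),None)]+[(a,A(*p),1) for p in [(123,163),(279,150),(122,43),(250,38)]]+[(b,B(*p),1) for p in [(598,188),(603,48),(757,163),(438,148)]]
def res(q,full=False):
    r=[]
    ang=q[2]+np.radians(30+60*np.arange(6))
    S=np.c_[q[0]+.087*np.cos(ang),q[1]+.087*np.sin(ang),np.full(6,.138)]
    for c,p,s in obs:
        if s is None: r.append(proj(c,[q[0],q[1],.126])[0]-p)
        else:
            e=proj(c,S)-p; r.append(e[np.argmin((e**2).sum(1))])
    return np.array(r) if full else np.ravel(r)
best=min((least_squares(res,[.56,-.115,y],loss="soft_l1") for y in np.radians(range(0,60,10))),key=lambda s:s.cost)
q=best.x;print(q,np.degrees(q[2])%60);print(res(q,True).round(1))
print(atz(a,*obs[0][1],.126),atz(b,*obs[1][1],.126))
for k in range(6):
    t=q[2]+k*np.pi/3;print(k,np.round([q[0]+.08*np.cos(t),q[1]+.08*np.sin(t)],3),np.degrees(t)%360)
k=512/800
print("jar,valve,bin corners")
print(atz(a,588*k,300*k,.085),atz(a,265*k,257*k,.055),atz(a,228*k,258*k,.059))
for p in [(311,325),(456,358),(277,365),(430,437)]: print(atz(a,p[0]*k,p[1]*k,.075))
E
```

```text
[ 0.55439332 -0.10443542  0.48650331] 27.87458647314989
[[-1.6 -0.3]
 [-1.  -0.2]
 [ 0.6 -2.1]
 [ 0.7 -0.5]
 [-0.2 -1.6]
 [ 2.3 -1.5]
 [-0.5  0.7]
 [-0.2 -1. ]
 [-1.  -1.4]
 [ 1.7 -1.3]]
[ 0.55433623 -0.09963855  0.126     ] [ 0.55195079 -0.10506345  0.126     ]
0 [ 0.625 -0.067] 27.87458647314989
1 [ 0.557 -0.024] 87.87458647314988
2 [ 0.487 -0.062] 147.8745864731499
3 [ 0.484 -0.142] 207.8745864731499
4 [ 0.551 -0.184] 267.8745864731499
5 [ 0.622 -0.147] 327.8745864731499
jar,valve,bin corners
[0.4843018  0.28637814 0.085     ] [ 0.52295132 -0.33245075  0.055     ] [ 0.56181994 -0.39176704  0.059     ]
[ 0.7252338  -0.11691884  0.075     ]
[0.71704108 0.12663814 0.075     ]
[ 0.83791566 -0.11192543  0.075     ]
[0.89090401 0.14728581 0.075     ]
```

```bash
python3 -m inch '[{"slide":[0.02,0.02,0.03]},{"slide":[0.04,0.05,0.06]},{"slide":[0.065,0.08,0.09]},{"slide":[0.09,0.11,0.10]},{"slide":[0.115,0.14,0.10]},{"slide":[0.14,0.17,0.10]},{"slide":[0.165,0.2,0.10]},{"slide":[0.19,0.23,0.10]},{"slide":[0.215,0.26,0.10]},{"slide":[0.24,0.29,0.10]},{"slide":[0.265,0.32,0.10]},{"slide":[0.29,0.35,0.10]},{"slide":[0.315,0.38,0.10]},{"slide":[0.34,0.41,0.10]},{"slide":[0.365,0.44,0.10]},{"slide":[0.39,0.47,0.10]},{"slide":[0.41,0.49,0.10]},{"slide":[0.417,0.504,0.10]},{"slide":[0.417,0.504,0.10]},{"slide":[0.417,0.504,0.10]}]' 255 20
python3 - <<'E'
from workcell import *
import cv2,pickle
c=camera("wrist"); pickle.dump(c,open("pics/wrist.pkl","wb")); cv2.imwrite("pics/wrist1.png",cv2.resize(c["frame"][:,:,::-1],(800,600),interpolation=cv2.INTER_CUBIC))
o=get_obs();print(o["position"],o["ee_rot"],o["ft_force"])
E
```

```text
[ 0.13743094 -0.60942226  0.24169624] [ 9.93854826e-01  1.10690027e-01 -8.39072887e-05 -5.44197146e-04] [ 0.26345627 -0.50048426  0.00601472]invalid input
```

View pics/wrist1.png

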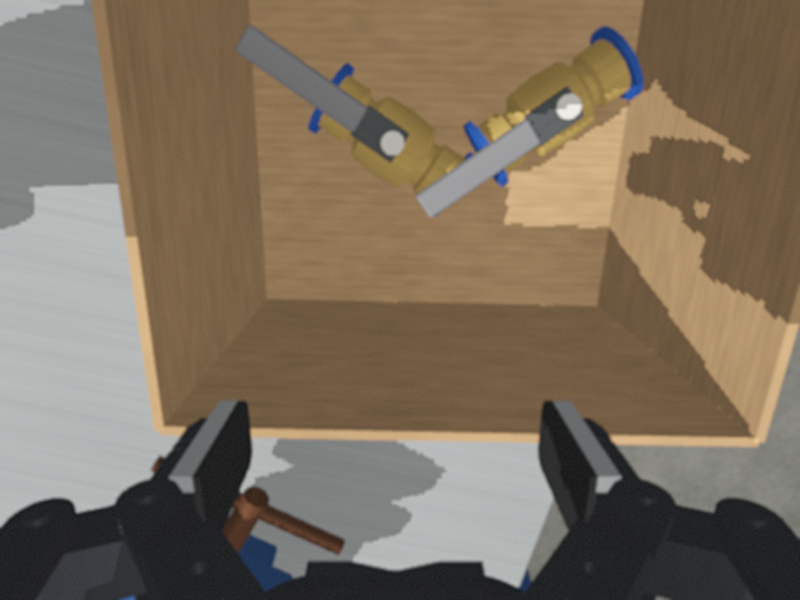

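The call was refused, probably because each row also needs "yaw". The wrist view shows the cardboard box just ahead of the fingertips (near edge at row ~435), so I'll rise first.

```bash
python3 -m inch '[{"slide":[0.0,0.0,0.04],"yaw":0},{"slide":[0.01,0.01,0.08],"yaw":0},{"slide":[0.03,0.04,0.10],"yaw":0},{"slide":[0.055,0.07,0.10],"yaw":0},{"slide":[0.08,0.10,0.10],"yaw":0},{"slide":[0.105,0.13,0.10],"yaw":0},{"slide":[0.13,0.16,0.10],"yaw":0},{"slide":[0.155,0.19,0.10],"yaw":0},{"slide":[0.18,0.22,0.10],"yaw":0},{"slide":[0.205,0.25,0.10],"yaw":0},{"slide":[0.23,0.28,0.10],"yaw":0},{"slide":[0.255,0.31,0.10],"yaw":0},{"slide":[0.28,0.34,0.10],"yaw":0},{"slide":[0.305,0.37,0.10],"yaw":0},{"slide":[0.33,0.40,0.10],"yaw":0},{"slide":[0.355,0.43,0.10],"yaw":0},{"slide":[0.38,0.46,0.10],"yaw":0},{"slide":[0.40,0.485,0.10],"yaw":0},{"slide":[0.417,0.504,0.10],"yaw":0},{"slide":[0.417,0.504,0.10],"yaw":0}]' 255 20
python3 - <<'E'
from workcell import *
import cv2,pickle
c=camera("wrist"); pickle.dump(c,open("pics/wrist.pkl","wb")); cv2.imwrite("pics/wrist2.png",cv2.resize(c["frame"][:,:,::-1],(800,600),interpolation=cv2.INTER_CUBIC))
o=get_obs();print(o["position"],o["ee_rot"],o["ft_force"])
E
```

```text
clock: 1.82
position: [0.5566, -0.1, 0.3416]
ee_rot: [0.993, 0.114, 0.0, -0.001]
ft_force: [0.3, 0.1, -0.1]
grip_width: -0.002
grasp_force: 0.0
[ 0.55547697 -0.10268559  0.34168266] [ 9.93577872e-01  1.13146987e-01 -2.33819496e-04 -8.47316610e-04] [-0.27822371 -0.238148    0.05722597]
```

View pics/wrist2.png

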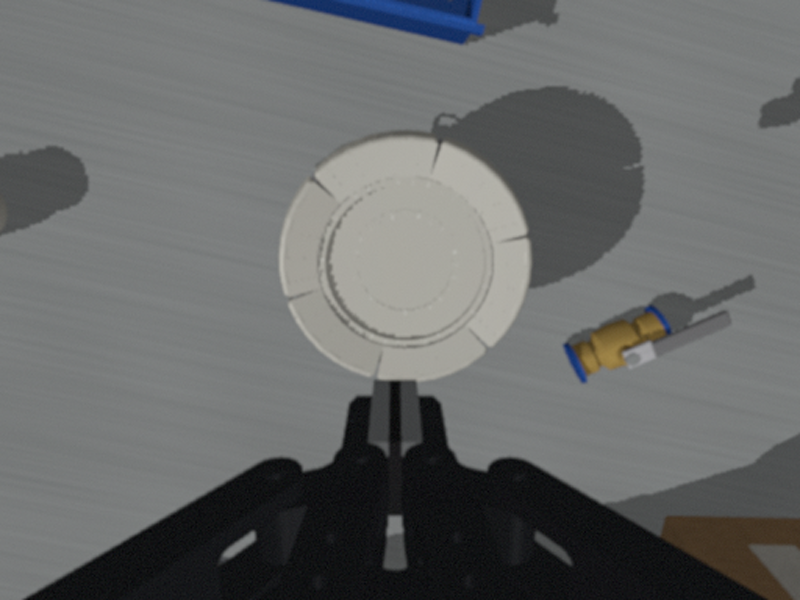

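The whole lid is visible. Its panel centre is at (407,261) and the outer slot ends are at (440,142), (528,238), (487,347), (376,377), (286,297) and (314,179).

```bash
python3 - <<'E'
from h import *
from scipy.optimize import least_squares
c=load("wrist");k=.64
P=np.array([atz(c,u*k,v*k,.138)[:2] for u,v in [(440,142),(528,238),(487,347),(376,377),(286,297),(314,179)]])
f=lambda q:np.ravel(P-np.c_[q[0]+q[3]*np.cos(q[2]-np.pi/3*np.arange(6)),q[1]+q[3]*np.sin(q[2]-np.pi/3*np.arange(6))])
q=min((least_squares(f,[.554,-.104,t,.087]) for t in range(6)),key=lambda s:s.cost)
print(q.x,q.fun.round(4)); q=q.x
print("centre panel",atz(c,407*k,261*k,.126))
for i in range(6):
    t=q[2]-np.pi/6-np.pi/3*i;print(np.round(q[:2]+.08*np.array([np.cos(t),np.sin(t)]),3),(np.degrees(t)%360).round(1))
E
```

```text
[ 0.55554481 -0.10789176 -0.03155855  0.08475967] [ 0.0002  0.0005 -0.001  -0.0008  0.0012  0.0007 -0.0006 -0.0012  0.0007
  0.0014 -0.0005 -0.0005]
centre panel [ 0.55786123 -0.10891454  0.126     ]
[ 0.624 -0.15 ] 328.2
[ 0.553 -0.188] 268.2
[ 0.485 -0.146] 208.2
[ 0.488 -0.066] 148.2
[ 0.558 -0.028] 88.2
[ 0.626 -0.07 ] 28.2
```

```bash
python3 -m inch '[{"slide":[0.02,-0.012,-0.03],"yaw":0},{"slide":[0.04,-0.025,-0.06],"yaw":0},{"slide":[0.06,-0.038,-0.09],"yaw":0},{"slide":[0.069,-0.044,-0.125],"yaw":0},{"slide":[0.069,-0.044,-0.155],"yaw":0},{"slide":[0.069,-0.044,-0.175],"yaw":0},{"slide":[0.069,-0.044,-0.185],"yaw":0},{"slide":[0.069,-0.044,-0.19],"yaw":0},{"slide":[0.069,-0.044,-0.193],"yaw":0},{"slide":[0.069,-0.044,-0.196],"yaw":0},{"slide":[0.069,-0.044,-0.198],"yaw":0},{"slide":[0.069,-0.044,-0.198],"yaw":0},{"slide":[0.069,-0.044,-0.198],"yaw":0}]'
python3 -m inch '[{"slide":[0,0,-0.002],"yaw":0},{"slide":[0,0,-0.003],"yaw":0},{"slide":[0,0,-0.003],"yaw":0},{"slide":[0,0,-0.003],"yaw":0}]'
```

```text
clock: 2.95
position: [0.624, -0.1496, 0.1453]
ee_rot: [0.994, 0.111, 0.001, 0.0]
ft_force: [0.0, -0.1, 0.0]
grip_width: -0.001
grasp_force: 0.0
clock: 3.28
position: [0.6241, -0.1496, 0.1429]
ee_rot: [0.994, 0.111, 0.001, 0.0]
ft_force: [-3.4, 0.4, 10.3]
grip_width: 0.001
grasp_force: 4.9
```

```bash
python3 -m inch '[{"slide":[0,0,-0.002],"yaw":0},{"slide":[0,0,-0.003],"yaw":0},{"slide":[0,0,-0.003],"yaw":0},{"slide":[0,0,-0.003],"yaw":0}]'
python3 -m inch '[{"slide":[0,0,0.01],"yaw":0},{"slide":[-0.02,0.01,0.05],"yaw":0},{"slide":[-0.05,0.03,0.09],"yaw":0},{"slide":[-0.069,0.044,0.12],"yaw":0},{"slide":[-0.069,0.044,0.15],"yaw":0},{"slide":[-0.069,0.044,0.19],"yaw":0},{"slide":[-0.069,0.044,0.204],"yaw":0},{"slide":[-0.069,0.044,0.204],"yaw":0}]'
python3 - <<'E'
from workcell import *
import cv2,pickle
c=camera("wrist"); pickle.dump(c,open("pics/wrist3.pkl","wb")); cv2.imwrite("pics/wrist3.png",cv2.resize(c["frame"][70:260,160:360,::-1],(630,600),interpolation=cv2.INTER_CUBIC))
E
```

```text
clock: 3.62
position: [0.6246, -0.1497, 0.1424]
ee_rot: [0.994, 0.111, 0.002, 0.001]
ft_force: [-10.4, 1.0, 27.1]
grip_width: -0.005
grasp_force: 13.6
clock: 4.28
position: [0.5558, -0.1053, 0.3473]
ee_rot: [0.994, 0.111, 0.004, 0.001]
ft_force: [0.0, -0.3, -0.1]
grip_width: -0.001
grasp_force: 0.0
```

View pics/wrist3.png

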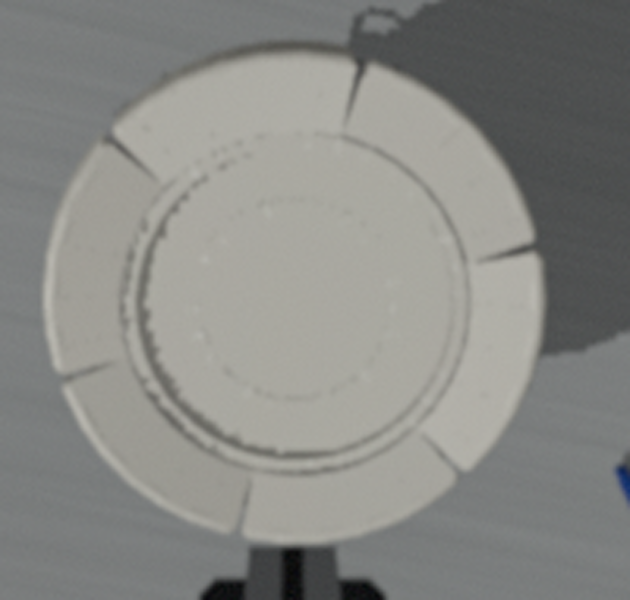

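Section A (between the slots at (358,70) and (535,245)) now matches the panel's shade and its edge is drawn in, so it is shut. The stop is felt at TCP z 0.1425. On to the next sections.

```bash
python3 -m inch '[{"slide":[0,-0.02,-0.035],"yaw":0},{"slide":[0,-0.04,-0.07],"yaw":0},{"slide":[-0.002,-0.06,-0.1],"yaw":0},{"slide":[-0.002,-0.08,-0.13],"yaw":0},{"slide":[-0.002,-0.082,-0.16],"yaw":0},{"slide":[-0.002,-0.082,-0.18],"yaw":0},{"slide":[-0.002,-0.082,-0.19],"yaw":0},{"slide":[-0.002,-0.082,-0.195],"yaw":0},{"slide":[-0.002,-0.082,-0.199],"yaw":0},{"slide":[-0.002,-0.082,-0.202],"yaw":0},{"slide":[-0.002,-0.082,-0.202],"yaw":0},{"slide":[-0.002,-0.082,-0.203],"yaw":0},{"slide":[-0.002,-0.082,-0.203],"yaw":0}]'
python3 -m inch '[{"slide":[0,0,0.015],"yaw":0},{"slide":[0,0,0.03],"yaw":0},{"slide":[-0.025,0.015,0.035],"yaw":0},{"slide":[-0.05,0.03,0.035],"yaw":0},{"slide":[-0.068,0.042,0.03],"yaw":0},{"slide":[-0.068,0.042,0.022],"yaw":0},{"slide":[-0.068,0.042,0.014],"yaw":0},{"slide":[-0.068,0.042,0.008],"yaw":0},{"slide":[-0.068,0.042,0.004],"yaw":0},{"slide":[-0.068,0.042,0.001],"yaw":0},{"slide":[-0.068,0.042,0.0],"yaw":0},{"slide":[-0.068,0.042,0.0],"yaw":0},{"slide":[-0.068,0.042,0.0],"yaw":0}]'
python3 -m inch '[{"slide":[0,0,0.015],"yaw":0},{"slide":[0,0,0.03],"yaw":0},{"slide":[0.001,0.025,0.035],"yaw":0},{"slide":[0.002,0.05,0.035],"yaw":0},{"slide":[0.003,0.08,0.03],"yaw":0},{"slide":[0.003,0.08,0.022],"yaw":0},{"slide":[0.003,0.08,0.014],"yaw":0},{"slide":[0.003,0.08,0.008],"yaw":0},{"slide":[0.003,0.08,0.004],"yaw":0},{"slide":[0.003,0.08,0.001],"yaw":0},{"slide":[0.003,0.08,0.0],"yaw":0},{"slide":[0.003,0.08,0.0],"yaw":0},{"slide":[0.003,0.08,0.0],"yaw":0}]'
```

```text
clock: 5.42
position: [0.553, -0.1873, 0.1427]
ee_rot: [0.994, 0.111, 0.001, 0.001]
ft_force: [-10.6, 2.2, 19.7]
grip_width: -0.002
grasp_force: 9.9
clock: 6.5
position: [0.4852, -0.1463, 0.1423]
ee_rot: [0.994, 0.11, -0.0, 0.001]
ft_force: [-18.3, 2.8, 38.9]
grip_width: 0.001
grasp_force: 19.3
clock: 7.58
position: [0.4877, -0.0665, 0.1423]
ee_rot: [0.994, 0.11, -0.0, 0.001]
ft_force: [-19.0, 3.1, 41.7]
grip_width: -0.003
grasp_force: 20.9
```

```bash
python3 -m inch '[{"slide":[0,0,0.015],"yaw":0},{"slide":[0,0,0.03],"yaw":0},{"slide":[0.025,0.015,0.035],"yaw":0},{"slide":[0.05,0.03,0.035],"yaw":0},{"slide":[0.07,0.038,0.03],"yaw":0},{"slide":[0.07,0.038,0.022],"yaw":0},{"slide":[0.07,0.038,0.014],"yaw":0},{"slide":[0.07,0.038,0.008],"yaw":0},{"slide":[0.07,0.038,0.005],"yaw":0},{"slide":[0.07,0.038,0.003],"yaw":0},{"slide":[0.07,0.038,0.002],"yaw":0},{"slide":[0.07,0.038,0.002],"yaw":0},{"slide":[0.07,0.038,0.002],"yaw":0}]'
python3 -m inch '[{"slide":[0,0,0.015],"yaw":0},{"slide":[0,0,0.03],"yaw":0},{"slide":[0.025,-0.015,0.035],"yaw":0},{"slide":[0.05,-0.03,0.035],"yaw":0},{"slide":[0.068,-0.042,0.03],"yaw":0},{"slide":[0.068,-0.042,0.022],"yaw":0},{"slide":[0.068,-0.042,0.014],"yaw":0},{"slide":[0.068,-0.042,0.008],"yaw":0},{"slide":[0.068,-0.042,0.004],"yaw":0},{"slide":[0.068,-0.042,0.001],"yaw":0},{"slide":[0.068,-0.042,0.0],"yaw":0},{"slide":[0.068,-0.042,-0.001],"yaw":0},{"slide":[0.068,-0.042,-0.001],"yaw":0}]'
python3 -m inch '[{"slide":[0,0,0.01],"yaw":0},{"slide":[-0.02,-0.01,0.05],"yaw":0},{"slide":[-0.05,-0.03,0.09],"yaw":0},{"slide":[-0.071,-0.036,0.12],"yaw":0},{"slide":[-0.071,-0.036,0.15],"yaw":0},{"slide":[-0.071,-0.036,0.19],"yaw":0},{"slide":[-0.071,-0.036,0.202],"yaw":0},{"slide":[-0.071,-0.036,0.202],"yaw":0},{"slide":[-0.071,-0.036,0.202],"yaw":0}]'
python3 - <<'E'
from workcell import *
import cv2,pickle
from h import *
c=camera("wrist"); cv2.imwrite("pics/wrist4.png",cv2.resize(c["frame"][70:260,160:360,::-1],(630,600),interpolation=cv2.INTER_CUBIC))
c=camera("side");B=cv2.resize(c["frame"][155:245,270:355,::-1],None,fx=4.7,fy=4.7,interpolation=cv2.INTER_CUBIC)
c=camera("scene");A=cv2.resize(c["frame"][140:230,190:275,::-1],None,fx=4.7,fy=4.7,interpolation=cv2.INTER_CUBIC)
cv2.imwrite("pics/side4.png",np.hstack([A,B]))
E
```

```text
clock: 8.67
position: [0.5567, -0.0287, 0.1428]
ee_rot: [0.994, 0.11, -0.0, 0.001]
ft_force: [-8.5, 0.1, 15.9]
grip_width: -0.001
grasp_force: 7.9
clock: 9.75
position: [0.625, -0.0694, 0.1427]
ee_rot: [0.994, 0.111, 0.0, 0.001]
ft_force: [-9.1, -0.5, 18.9]
grip_width: -0.001
grasp_force: 9.3
clock: 10.5
position: [0.5545, -0.1052, 0.3429]
ee_rot: [0.994, 0.111, 0.001, 0.0]
ft_force: [0.2, 0.3, -1.3]
grip_width: -0.001
grasp_force: 0.0
```

View pics/wrist4.png

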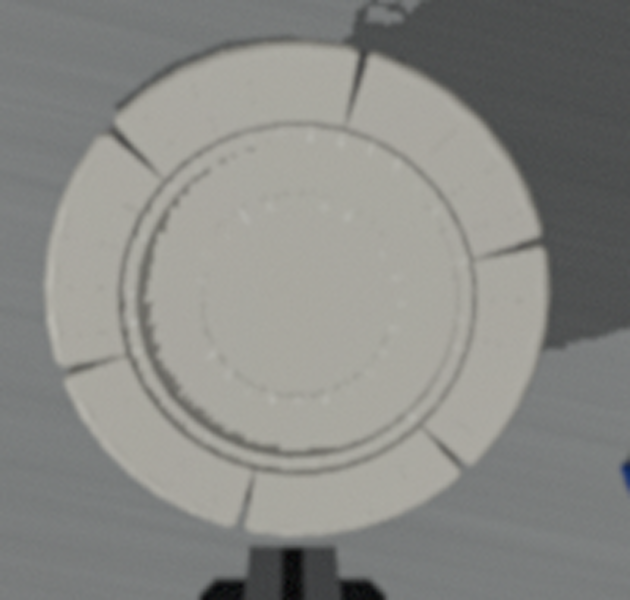

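View pics/side4.png

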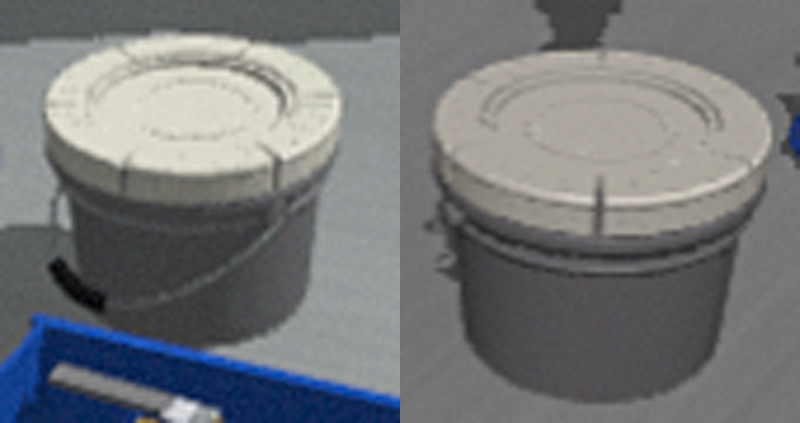

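All six sections now have an even shade with a flat, continuous edge (ring spanning about 46 to 548 px in the wrist crop). The pail sits at the same pixels as before, and the hand is clear, 20 cm above it.

```bash
python3 -c "
from workcell import *
print(hand_in())"
```

```text
the job is handed in; nothing more can be done
None
```

All six rim sections are pressed shut and look flush in the final pictures, the pail is standing where it was, and the job was handed in at about 11 s with the hand clear; the peak wrist force I read was about 46 N, in one fingertip press.

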